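# Fill the sampling feeder and hold its guard open

## Task

Tip the white tray of orange bottle closures into the open hopper of the steel sampling feeder so that all four closures end up in the feeder, then set the empty tray back down flat on the bench and let go of it. Then lift the feeder's clear hinged guard by its yellow bar to 60 degrees from shut and keep holding it there so that a colleague can take a closure out for weighing: the guard falls shut if let go, so finish while still holding it open. Leave the steel weight, the jar and the bottle where they stand.

Things in the scene. Friction and masses are not known exactly. Their poses are not given: they have to be found in the camera images.
- tray_grip (a point): centre of the blue flat-sided grip bar bridging the middle of the loose white tray: 14 mm thick (tray x), 100 mm long (tray y), 24 mm high, its middle 78 mm above the tray's underside. Axes are the tray's: x points from the spout to the back wall, y along the bar, z up.
- tray: the tray, 240 g, 140 (x) by 100 mm; origin at the centre of its underside, axes as the grip bar's. Walls 34 mm high at the back (x = +70 mm) and both sides; the front end (x = -70 mm) is an open spout, where the last 28 mm of the 4 mm thick floor ramp up by 6 mm at 12 degrees. The closures slide out under the bar.
- cap0: smooth, slippery orange bottle closure, a cylinder 26 mm across and 16 mm high, 14 g (friction about 0.2: it slides on a slope of some 9 to 14 degrees, 21 to 26 on the spout ramp); origin at the centre of its underside. Starts lying in the tray.
- cap1: smooth, slippery orange bottle closure, a cylinder 26 mm across and 16 mm high, 14 g (friction about 0.2: it slides on a slope of some 9 to 14 degrees, 21 to 26 on the spout ramp); origin at the centre of its underside. Starts lying in the tray.
- cap2: smooth, slippery orange bottle closure, a cylinder 26 mm across and 16 mm high, 14 g (friction about 0.2: it slides on a slope of some 9 to 14 degrees, 21 to 26 on the spout ramp); origin at the centre of its underside. Starts lying in the tray.
- cap3: smooth, slippery orange bottle closure, a cylinder 26 mm across and 16 mm high, 14 g (friction about 0.2: it slides on a slope of some 9 to 14 degrees, 21 to 26 on the spout ramp); origin at the centre of its underside. Starts lying in the tray.
- feeder: fixed steel feeder, an open-topped box 200 (x) by 380 (y) by 110 mm high, walls 5 mm; origin at the centre of its underside, front (small dark panel) towards -x, z up. The +y half is the open hopper, the -y half the chamber under the clear guard; closures slide down the sloping floor into the chamber by themselves.
- hopper_mouth (a point): centre of the hopper's opening, level with its rim, 110 mm above the bench; opening 190 mm along feeder x by 182 mm along feeder y (axes as the feeder's)
- guard (a joint): angle of the guard in rad: 0 shut (level), growing as its front edge lifts, stop at 1.45; 60 degrees is 1.047. It falls shut by its own weight (350 g) from any angle.
- guard_bar (a point): middle of the yellow round grip bar on the guard: 12 mm across, 86 mm free length along feeder y, 35 mm above the guard's upper face; when shut, 165 mm in front of the hinge line and 41 mm above it (152 mm above the bench). It can turn in closed fingers while the guard rises. Axes turn with the guard (x away from the robot when shut).
- guard_hinge (a point): the guard's hinge line, along feeder y, at the feeder's far (+x) upper edge, 110 mm above the bench, level with the guard's underside. The guard is a clear plate with black frame, 198 x 184 x 6 mm.
- weight: steel knob weight, 38 mm across, 66 mm high, 0.5 kg; origin at the centre of its underside; leave alone
- jar: amber jar, 54 mm across, 70 mm high; origin at the centre of its underside; leave alone
- bottle: closed white bottle, 56 mm across, 130 mm high; origin at the centre of its underside; leave alone
Things that resemble listed ones, but are neither listed nor needed, are in the scene too. Leave any pink or turquoise look-alike of the tray alone.

How it is judged:
By the outcome, as a careful person would: the job done as asked, in the order asked, and still so for the second after the job is handed in, while the arm keeps its last pose, push and grip.
It also fails if it takes over 67 s, if anything falls off the work surface, if the arm or the gripper's body presses on something with over 40 N, if the wrist force passes 120 N, or if a joint passes its speed limit or range.

## Robot

A 7-joint arm with a two-finger parallel gripper is mounted at the origin on the work surface. World frame = base frame: x ahead of the robot, y to its left, z up, the work surface at z = 0. Lengths are in m, angles in rad, forces in N, time in s.
With the tool pointing down it reaches from about 0.4 to 0.9 m from the base axis. Payload 5.5 kg.
Tool frame: the origin (TCP) lies midway between the tips of the shut fingers; the grasp point (between the pads) lies 19 mm behind it (manip.grip_depth is the distance from the TCP to the grasp point, in m); z points along the fingers, y is the line along which they close (so a half turn about z gives the same grasp; the last joint's range is limited). The gripper opens to 92 mm and grips with 3 to 60 N. Pads are 19 mm wide; open, the fingers measure 130 mm over their backs; the gripper's body (75 mm by 190 mm) begins 47 mm behind the grasp point.
Start: joints at [-1.061, 0.501, -0.427, 1.55, 0.221, 1.138, -0.21], TCP at [0.159, 0.63, 0.192] pointing down, gripper open.
Joint ranges: [-2.88, 2.88], [-0.31, 2.03], [-1.54, 1.56], [0.2, 2.42], [-1.41, 4.55], [0.19, 2.02], [-2.57, 2.57]. Speed limits (rad/s): [2.57, 2.57, 3.14, 3.14, 3.14, 3.14, 3.14].

## Interface

Orientations are given as a unit quaternion [x, y, z, w].
In Python, from bench import manip, effector, viewer gives the robot as it stands. Calls block until the motion is done:
- manip.move_pose(position, orientation): joint-space move of the TCP to a pose.
- manip.servo_line(position, ori=None, vel=0.15): straight line of the TCP; ori=None keeps the orientation; vel is the mean speed in m/s.
- manip.movej(angles): joint-space move.
- effector.open_jaws() and effector.close(f_grip=None): open the fingers fully, or close them until they stop; f_grip is the grip in N (None keeps the last).
- manip.sleep(seconds).
- manip.solve_ik(position, orientation): joint angles nearest the present ones, or None.
- viewer.get_image(name): name is "scene" or "top" or "wrist"; returns the picture (400x640x3 uint8, red, green, blue); there is no depth.
- viewer.get_calibration(name): a dict with "vfov" (degrees; the focal length in pixels is half the picture's height over the tangent of half this angle, whatever the lens; pixels are square), "cx", "cy" (the principal point, pixels), "eye" and "attitude" of the camera in the world. Camera axes: x right, y down, z forward; pixel columns grow to the right and rows downward; lengths in m; the calibration is good to about 2 mm. A picture is of the moment at which its call begins: read the wrist's pose just before it. get_calibration takes no time and is no camera call; for the wrist camera it gives the pose at the moment of the call.
A pose or a line that the arm cannot do raises manip.PlanningError and nothing moves.
- manip.hand_in(): hands the job in; it is judged then, once.
Readings, each from a call of its own:
- manip.current_clock(): time.
- manip.current_q(): joint angles.
- manip.current_joint_velocities(): joint speeds.
- manip.current_tau(): joint torques, N m.
- manip.current_tool_pos(): TCP position.
- manip.current_tcp_rot(): TCP orientation.
- manip.current_force(): force on the tool from outside, world axes, zero at the start.
- manip.current_wrist_torque(): the same for the moment, N m.
- manip.current_finger_gap(): finger opening in m.
- manip.current_gripper_force(): force on a finger pad.
Only numpy, scipy, OpenCV 4.12 (cv2) and the standard library are available. Lean on these libraries where they do the work, as an engineer would, in place of code of your own. Each camera call takes 0.05 s, during which the arm holds its last target. There are 200 camera calls.

## Working session

There is one attempt and no reset: what is moved stays moved. The work goes in short steps, each a Python script; the robot and the scene stay as the last script left them, time stands still between calls to the robot, and variables do not carry over. Pictures are saved under pics/ and viewed, at most 10 in all, crops included, and the job is handed in when it is done.

```bash
mkdir -p pics; ls; python3 - <<'E'
from bench import manip, effector, viewer
import cv2
for n in("scene","top"):
    c=viewer.get_calibration(n);print(n,c)
    cv2.imwrite(f"pics/{n}0.png",viewer.get_image(n)[:,:,::-1])
print(viewer.get_calibration("wrist"),manip.current_tool_pos(),manip.current_tcp_rot(),manip.current_clock(),manip.grip_depth)
E
```

```text
pics
scene {'vfov': 55.207488581979526, 'cx': 320.50321693428987, 'cy': 199.17293380881333, 'eye': array([1.32510136, 0.3013289 , 0.85610393]), 'attitude': array([ 0.49201068,  0.76373238, -0.34602134, -0.23432364])}
top {'vfov': 54.57402230133291, 'cx': 323.1227261715835, 'cy': 198.44110282494424, 'eye': array([ 0.42174617, -0.04642094,  1.32585053]), 'attitude': array([-0.69832214,  0.71396434, -0.03381661,  0.03817787])}
{'vfov': 65.92892559068412, 'cx': 326.13608388968714, 'cy': 199.27708907484973, 'eye': array([0.09287542, 0.64556019, 0.38475891]), 'attitude': array([0.78224662, 0.6095811 , 0.07831569, 0.10182221])} [0.15870576 0.62965574 0.19079306] [ 1.23089992e-01  9.92395153e-01 -8.35555266e-04 -1.23408856e-04] 0.1 0.0188
```

View pics/scene0.png

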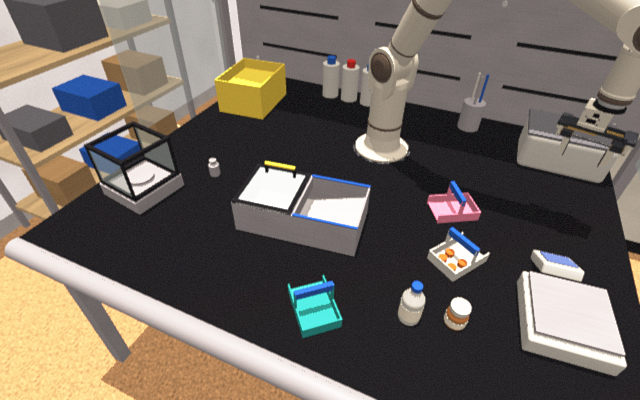

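View pics/top0.png

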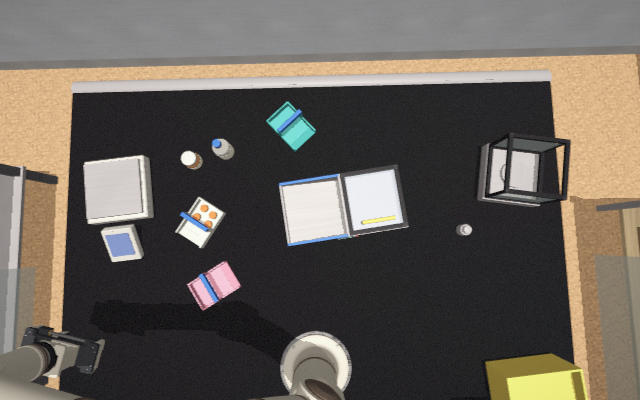

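The scene view shows the white tray with caps at about (458,253), the feeder at (303,207) and the yellow bar at (280,166). In the top view the tray is at (200,222), the hopper at (313,210) and the yellow bar at (379,220). I'll measure these next and zoom in on the tray.

```bash
cat > h.py <<'E'
import numpy as np, cv2
from scipy.spatial.transform import Rotation as R
from bench import manip, effector, viewer
def ray(c,uv):
    f=200/np.tan(np.radians(c["vfov"]/2))
    d=np.array([(uv[0]-c["cx"])/f,(uv[1]-c["cy"])/f,1.])
    return np.array(c["eye"]),R.from_quat(c["attitude"]).apply(d)
def onz(c,uv,z):
    e,d=ray(c,uv); return e+d*(z-e[2])/d[2]
def comps(img,kind,roi,amin=8):
    h=cv2.cvtColor(img,cv2.COLOR_RGB2HSV).astype(int);H,S,V=h[...,0],h[...,1],h[...,2]
    m={"blue":(abs(H-110)<14)&(S>120)&(V>60),"yellow":(abs(H-29)<6)&(S>120)&(V>100),
       "orange":(abs(H-14)<9)&(S>130)&(V>110)}[kind]
    k=np.zeros(m.shape,np.uint8);x0,y0,x1,y1=roi;k[y0:y1,x0:x1]=m[y0:y1,x0:x1]
    n,l,s,ce=cv2.connectedComponentsWithStats(k)
    return [(ce[i],s[i,4],np.argwhere(l==i)[:,::-1].astype(np.float32)) for i in range(1,n) if s[i,4]>=amin]
E
python3 - <<'E'
from h import *
a=cv2.imread("pics/top0.png");b=cv2.imread("pics/scene0.png")
im=np.hstack([cv2.resize(a[190:260,160:240],(400,350),interpolation=3),cv2.resize(b[215:285,418:498],(400,350),interpolation=3)])
im2=cv2.resize(a[155:255,270:420],(750,500),interpolation=3)[:,:]
cv2.imwrite("pics/crop0.png",im);cv2.imwrite("pics/crop1.png",im2)
for n,i,rs in(("top",a,{"blue":[(165,190,235,260),(270,160,360,250)],"yellow":[(340,200,420,240)],"orange":[(185,195,225,235)]}),("scene",b,{"blue":[(430,220,490,270)],"yellow":[(250,150,310,180)]})):
    c=viewer.get_calibration(n)
    for k,rr in rs.items():
        for r in rr:
            for ce,ar,p in comps(i[:,:,::-1].copy(),k,r):
                z={"blue":.085,"yellow":.152,"orange":.02}[k]
                if r[0]==270:z=.11
                bx=cv2.minAreaRect(p)
                print(n,k,ce.round(1),ar,onz(c,ce,z).round(4),[onz(c,q,z)[:2].round(4).tolist() for q in cv2.boxPoints(bx)])
E
```

```text
top blue [193.1 220.8] 141 [0.4861 0.3782 0.085 ] [[0.5054, 0.4246], [0.5194, 0.4164], [0.4654, 0.3275], [0.4515, 0.3358]]
top blue [307.7 179.1] 181 [0.6089 0.0071 0.11  ] [[0.6008, 0.1029], [0.6271, -0.0859], [0.6171, -0.0873], [0.5908, 0.1014]]
top blue [316.2 240.2] 142 [ 0.4157 -0.0158  0.11  ] [[0.4067, 0.076], [0.4324, -0.1119], [0.4251, -0.1129], [0.3994, 0.0749]]
top orange [204.  207.6] 39 [0.5333 0.364  0.02  ] [[0.5423, 0.3743], [0.5418, 0.3539], [0.5215, 0.3537], [0.5219, 0.3741]]
top orange [196.3 216. ] 37 [0.5052 0.3897 0.02  ] [[0.5157, 0.4011], [0.5153, 0.3808], [0.495, 0.3806], [0.4955, 0.4009]]
top orange [212.4 214.7] 38 [0.5084 0.3353 0.02  ] [[0.5132, 0.3496], [0.5223, 0.3307], [0.5031, 0.3211], [0.4941, 0.34]]
top orange [208.1 223.5] 38 [0.4791 0.3497 0.02  ] [[0.4878, 0.3602], [0.4874, 0.3399], [0.4672, 0.3398], [0.4676, 0.36]]
scene blue [463.3 239.8] 313 [0.4876 0.3784 0.085 ] [[0.477, 0.3291], [0.4409, 0.3389], [0.4995, 0.4263], [0.5324, 0.4154]]
scene yellow [279.4 164.3] 118 [ 0.4698 -0.2071  0.152 ] [[0.4859, -0.2552], [0.4676, -0.2634], [0.454, -0.1592], [0.4722, -0.1524]]
```

View pics/crop0.png

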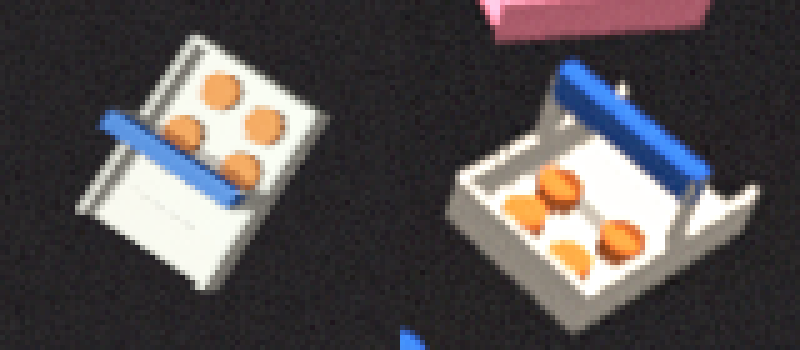

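View pics/crop1.png

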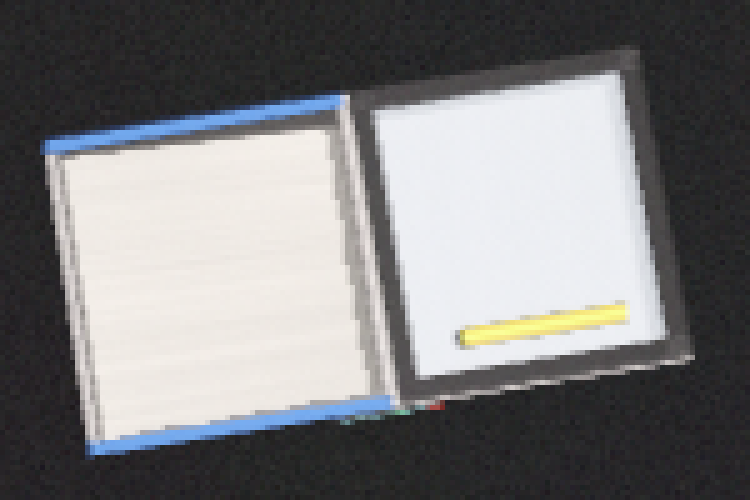

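The crops show the spout at the tray's lower left in the top view. The back wall and the caps are at the upper right, so tray x has a yaw of about -31°. The hopper is left of the guard, and the yellow bar sits near the guard's front edge. Next I'll check the bar in the top view and whether the arm can reach the planned poses.

```bash
cat >> h.py <<'E'
BAR=np.array([.487,.3783,.078]); YT=-31.3   # tray grip, tray yaw
YF=7.5; MOUTH=np.array([.5123,-.0044,.11])
F=R.from_euler("z",YF,degrees=True)
SPOUT=np.array([-.07,0,-.069])              # from grip, tray frame
def tray_R(yaw,tilt): return R.from_euler("z",yaw,degrees=True)*R.from_euler("y",-tilt,degrees=True)
def tool(T,s): return R.from_matrix(T.as_matrix()@np.array([[0,s,0],[s,0,0],[0,0,-1.]]))
def tcp(grasp,T,s,d=manip.grip_depth):
    """TCP pose that puts the point d behind the TCP at grasp, for object rotation T"""
    q=tool(T,s); return grasp+q.apply([0,0,d]),q.as_quat()
def pour(yaw,tilt,spout,s):
    T=tray_R(yaw,tilt); return tcp(spout-T.apply(SPOUT),T,s)
E
python3 - <<'E'
from h import *
a=cv2.imread("pics/top0.png");h=cv2.cvtColor(a,cv2.COLOR_BGR2HSV)
m=cv2.inRange(h,(20,60,100),(38,255,255));m[:, :345]=0;m[:,415:]=0;m[:205]=0;m[240:]=0
p=np.argwhere(m)[:,::-1];c=viewer.get_calibration("top");print(len(p),p.mean(0),onz(c,p.mean(0),.155))
print("pred",(MOUTH+F.apply([-.065,-.189,0])).round(4))
for s in(1,-1):
    print("grasp",s,manip.solve_ik(*tcp(BAR,tray_R(YT,0),s)))
    for yaw in(-30,-10,YF,30,60,97):
        sp=MOUTH+tray_R(yaw,0).apply([.015,0,.03])
        print(" ",yaw,[manip.solve_ik(*pour(yaw,t,sp,s)) is not None for t in(0,20,40,50)])
    B=np.array([-.165,0,.041])
    HN=MOUTH+F.apply([.1,-.189,0])
    for ang in(0,30,60):
        b=HN+F.apply(R.from_euler("y",ang,degrees=True).apply(B))
        print(" bar",ang,b.round(3),[manip.solve_ik(*tcp(b,F*R.from_euler("y",t,degrees=True),s,.015)) is not None for t in(0,10,20,30)])
E
```

```text
124 [378.12096774 219.57258065] [ 0.47371716 -0.20492772  0.155     ]
pred [ 0.4725 -0.2003  0.11  ]
grasp 1 [-0.73128122  0.5593154   0.03632058  1.75205562 -0.02609695  0.83068789
 -1.22917833]
  -30 [True, True, True, False]
  -10 [True, True, True, False]
  7.5 [True, True, True, False]
  30 [True, True, True, False]
  60 [True, True, True, True]
  97 [True, True, True, True]
 bar 0 [ 0.473 -0.2    0.151] [True, True, True, True]
 bar 30 [ 0.515 -0.195  0.228] [True, True, True, True]
 bar 60 [ 0.59  -0.185  0.273] [True, True, True, True]
grasp -1 [-0.29712141  0.62725313 -0.55372451  1.73578111  0.40665816  0.89513337
  1.57099201]
  -30 [True, True, True, False]
  -10 [True, True, True, False]
  7.5 [True, True, True, False]
  30 [True, True, True, False]
  60 [True, True, True, True]
  97 [True, True, True, True]
 bar 0 [ 0.473 -0.2    0.151] [True, True, True, True]
 bar 30 [ 0.515 -0.195  0.228] [True, True, True, True]
 bar 60 [ 0.59  -0.185  0.273] [True, True, True, True]
```

```bash
python3 - <<'E'
from h import *
p,q=tcp(BAR,tray_R(YT,0),1)
t0=manip.current_clock()
manip.move_pose(p+[0,0,.10],q);print(manip.current_clock())
manip.servo_line(p,vel=.12);print(manip.current_clock())
effector.close(35);print(manip.current_clock(),manip.current_finger_gap(),manip.current_gripper_force(),manip.current_force())
manip.servo_line(p+[0,0,.13],vel=.1)
print(manip.current_clock(),manip.current_finger_gap(),manip.current_force(),manip.current_q().round(2))
cv2.imwrite("pics/s1.png",cv2.resize(viewer.get_image("scene")[120:300,340:600,::-1],(780,540)))
for yaw in(7.5,35,60):
    sp=MOUTH+tray_R(yaw,0).apply([.015,0,.03])
    for t in(0,30,45,50):
        s=manip.solve_ik(*pour(yaw,t,sp,1));print(yaw,t,None if s is None else s.round(2))
E
```

```text
1.6333
2.6167
4.0583 0.0003643839087560304 0.0 [-0.01178028 -0.09678642  0.26152123]
5.5083 0.00032215176566595936 [ 0.60364859 -0.58172044  0.67750653] [-0.73  0.41  0.03  1.66 -0.01  1.08 -1.24]
7.5 0 [-0.11  0.37  0.07  1.71 -0.03  1.06  0.1 ]
7.5 30 [-0.56 -0.04  0.54  2.26 -0.11  0.39  0.21]
7.5 45 None
7.5 50 None
35 0 [-0.1   0.35 -0.03  1.74  0.01  1.05  0.48]
35 30 [-0.42  0.05  0.6   2.19 -0.69  0.64  1.29]
35 45 [-0.22  0.03  0.61  2.37 -1.26  0.69  2.  ]
35 50 [ 0.46  0.06 -0.    2.41 -1.41  0.75  2.21]
60 0 [-0.08  0.31 -0.12  1.79  0.04  1.04  0.84]
60 30 [-0.13  0.16  0.4   2.07 -0.74  0.93  1.77]
60 45 [-0.48  0.43  1.15  2.16 -1.23  1.35  2.36]
60 50 [ 1.56  0.64 -1.29  2.12 -0.39  0.71  1.71]
```

View pics/s1.png

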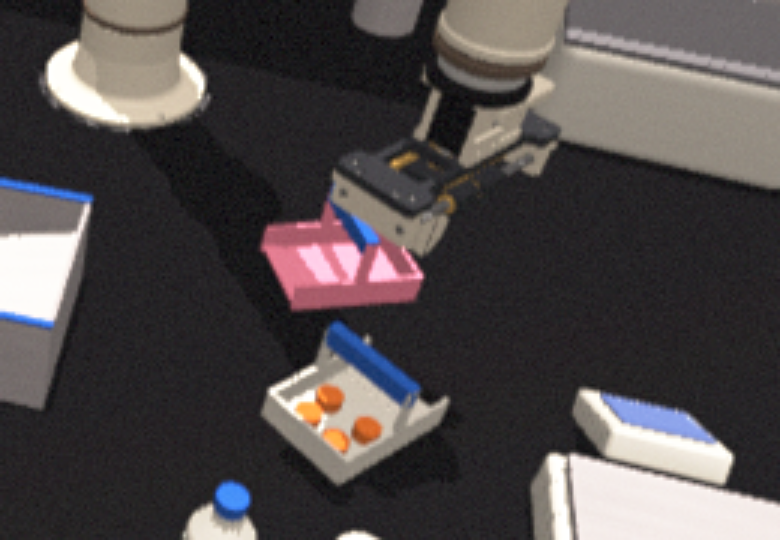

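The close missed: the gripper is well short of the tray, which hasn't moved. I'll compare the commanded pose with the actual one.

```bash
python3 - <<'E'
from h import *
p,q=tcp(BAR,tray_R(YT,0),1)
print("cmd",p+[0,0,.13],q,"act",manip.current_tool_pos(),manip.current_tcp_rot(),manip.grip_depth)
w=viewer.get_calibration("wrist");print(w)
i=viewer.get_image("wrist");cv2.imwrite("pics/w1.png",i[:,:,::-1])
for ce,ar,_ in comps(i,"blue",(0,0,640,400),60):print("wrist blue",ce,ar,onz(w,ce,.085))
s=viewer.get_calibration("scene")
print("finger px",onz(s,(482,203),.19),onz(s,(458,253),.02))
E
```

```text
cmd [0.487  0.3783 0.1892] [0.87164187 0.49014329 0.         0.        ] act [0.48655162 0.377929   0.18829437] [ 8.71638700e-01  4.90148287e-01 -7.78979741e-04  1.63583692e-04] 0.0188
{'vfov': 65.92892559068412, 'cx': 326.13608388968714, 'cy': 199.27708907484973, 'eye': array([0.52249862, 0.43537569, 0.38215608]), 'attitude': array([ 0.95484932, -0.26762712, -0.03494353,  0.12416703])}
wrist blue [625.02915767 132.47300216] 926 [0.75607145 0.27747905 0.085     ]
wrist blue [324.26506024 182.67641997] 1162 [0.48875772 0.38360996 0.085     ]
wrist blue [195.30337079 300.36235955] 356 [0.30022315 0.34494749 0.085     ]
finger px [0.44105343 0.39401463 0.19      ] [0.47770308 0.37854023 0.02      ]
```

View pics/w1.png

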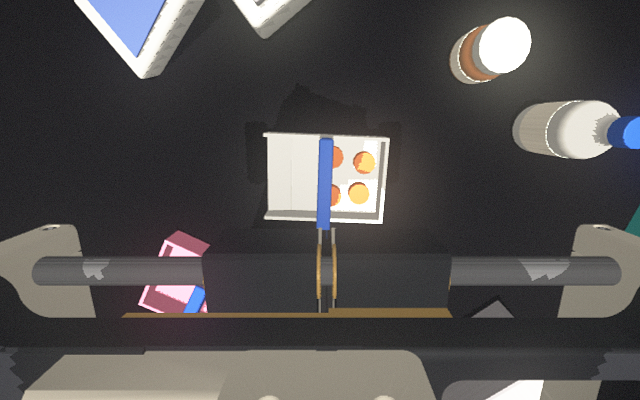

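```bash
python3 - <<'E'
from h import *
def proj(c,P):
    f=200/np.tan(np.radians(c["vfov"]/2));d=R.from_quat(c["attitude"]).inv().apply(np.array(P)-c["eye"])
    return (d[:2]/d[2]*f+[c["cx"],c["cy"]]).round(1)
w,s=viewer.get_calibration("wrist"),viewer.get_calibration("scene")
t=manip.current_tool_pos();print(t)
for dz in(0,.019,.05,.1):print(dz,"wrist",proj(w,t+[0,0,dz]),"scene",proj(s,t+[0,0,dz]),"crop",(proj(s,t+[0,0,dz])-[340,120])*3)
i=viewer.get_image("scene")
for ce,ar,_ in comps(i,"blue",(430,220,490,270)):print(ce,ar)
effector.open_jaws();print(manip.current_finger_gap(),manip.current_clock())
E
```

```text
[0.48660914 0.37797992 0.18838232]
0 wrist [324.9 223.2] scene [473.5 212.2] crop [400.5 276.6]
0.019 wrist [324.8 233.6] scene [475.5 206.7] crop [406.5 260.1]
0.05 wrist [324.5 255.9] scene [479.  197.6] crop [417.  232.8]
0.1 wrist [323.8 317.7] scene [484.9 181.9] crop [434.7 185.7]
[463.1986755  240.14569536] 302
0.09192458855424955 7.1167
```

The wrist and scene projections both suggest the hand is about 25 mm higher than reported. I'll quantify that with the known 100 mm bar length, and with a scene view of the open fingers.

```bash
cat >> h.py <<'E'
def proj(c,P,off=0):
    f=200/np.tan(np.radians(c["vfov"]/2));d=R.from_quat(c["attitude"]).inv().apply(np.array(P)-c["eye"]-off)
    return d[:2]/d[2]*f+[c["cx"],c["cy"]]
E
python3 - <<'E'
from h import *
from scipy.optimize import least_squares
w=viewer.get_calibration("wrist");i=viewer.get_image("wrist")
k=max(comps(i,"blue",(280,100,380,260),200),key=lambda a:a[1])
b=cv2.boxPoints(cv2.minAreaRect(k[2]));b=b[b[:,1].argsort()]
ends=[b[:2].mean(0),b[2:].mean(0)];print(ends,cv2.minAreaRect(k[2]))
T=tray_R(YT,0);P=[BAR+T.apply([0,y,.012]) for y in(.05,-.05)]
for y,p in zip((.05,-.05),P):print(y,proj(w,p),proj(w,p,np.array([0,0,.028])))
if abs(proj(w,P[0])[1]-ends[0][1])>abs(proj(w,P[1])[1]-ends[0][1]):P=P[::-1]
print(least_squares(lambda o:np.concatenate([proj(w,p,o)-e for p,e in zip(P,ends)]),[0,0,0]).x)
# caps from top0: underside .004, top .02
tops=[(.5333,.364),(.5052,.3897),(.5084,.3353),(.4791,.3497)]
for c,a,_ in comps(i,"orange",(260,120,400,225),40):print("cap",c,a,onz(w,c,.018)[:2],onz({**w,"eye":w["eye"]+[0,0,.028]},c,.018)[:2])
im=viewer.get_image("scene")[130:290,380:580,::-1]
cv2.imwrite("pics/s2.png",cv2.resize(im,(750,600),interpolation=cv2.INTER_CUBIC))
t=manip.current_tool_pos();s=viewer.get_calibration("scene");print((proj(s,t)-[380,130])*3.75)
E
```

```text
[array([325.66754, 139.80957], dtype=float32), array([322.15417, 238.18408], dtype=float32)] ((323.9108581542969, 188.996826171875), (13.241557121276855, 98.4372329711914), 2.0454084873199463)
0.05 [325.23316618 137.51009838] [325.3045023  135.84777593]
-0.05 [325.33660218 237.68570768] [325.39438306 228.18057227]
[0.00237152 0.00140251 0.00470498]
cap [336.64102564 157.17948718] 156 [0.51021822 0.39094866] [0.50925983 0.38752953]
cap [363.86477987 162.10062893] 318 [0.5348326  0.36914751] [0.53576155 0.36405675]
cap [355.96363636 186.4       ] 55 [0.51211065 0.34844706] [0.51129737 0.34176908]
cap [334.4496124  195.20155039] 129 [0.48420665 0.35256903] [0.48125381 0.34620711]
[351.24006416 307.75850361]
```

View pics/s2.png

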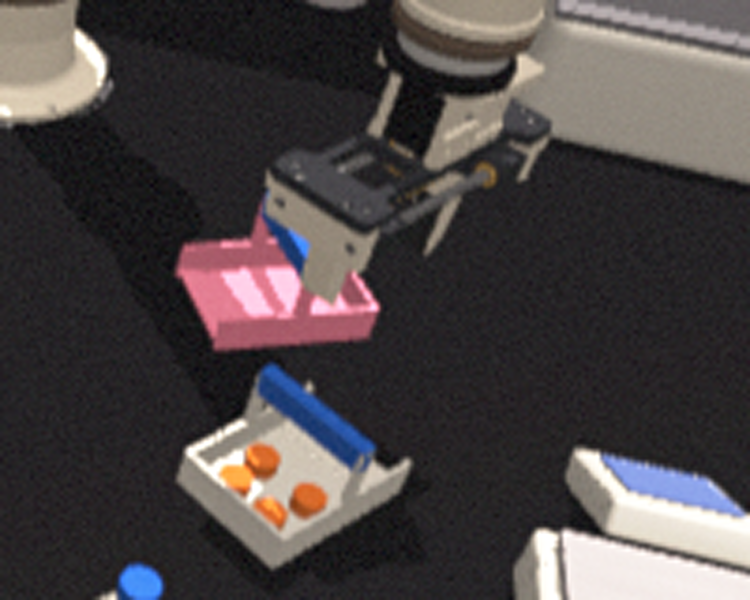

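```bash
python3 - <<'E'
from h import *
s=viewer.get_calibration("scene");w=viewer.get_calibration("wrist")
t=manip.current_tool_pos();q=R.from_quat(manip.current_tcp_rot())
for dz in(0,.015,.03,.045):
    for y in(.065,.046,-.046,-.065):print(dz,y,"crop",((proj(s,t+q.apply([0,y,-dz]))-[380,130])*3.75).round())
i=viewer.get_image("wrist");cv2.imwrite("pics/w2.png",i[:,:,::-1])
E
```

```text
0 0.065 crop [289. 344.]
0 0.046 crop [308. 333.]
0 -0.046 crop [393. 283.]
0 -0.065 crop [410. 274.]
0.015 0.065 crop [295. 328.]
0.015 0.046 crop [313. 317.]
0.015 -0.046 crop [399. 267.]
0.015 -0.065 crop [416. 258.]
0.03 0.065 crop [300. 311.]
0.03 0.046 crop [319. 300.]
0.03 -0.046 crop [406. 251.]
0.03 -0.065 crop [423. 241.]
0.045 0.065 crop [306. 294.]
0.045 0.046 crop [325. 284.]
0.045 -0.046 crop [412. 235.]
0.045 -0.065 crop [430. 225.]
```

View pics/w2.png

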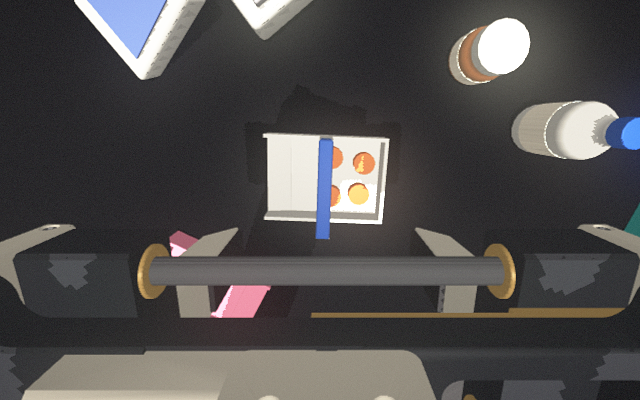

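With the jaws open, the fingertips are at (237,229) and (415,230). At 92 mm apart that puts them about 0.16 m from the camera, and the scene tips at (319,295) and (430,255) agree. So the real fingertips are about 28 mm behind the reported TCP. I'll use an effective grip depth of 47 mm and regrasp carefully, checking force and gap.

```bash
cat >> h.py <<'E'
DEP=manip.grip_depth+.028   # real fingertips lie ~28 mm behind the reported TCP
def tcp(grasp,T,s,d=DEP):
    q=tool(T,s); return grasp+q.apply([0,0,d]),q.as_quat()
E
python3 - <<'E'
from h import *
p,q=tcp(BAR,tray_R(YT,0),1)
f0=np.array(manip.current_force())
for z in(.07,.03,.015,.007,0):
    manip.servo_line(p+[0,0,z],vel=.12);f=manip.current_force()-f0
    print(z,f.round(2),manip.current_tool_pos()[2])
    if abs(f).max()>4: raise SystemExit("contact")
effector.close(35);print(manip.current_clock(),manip.current_finger_gap(),manip.current_gripper_force(),manip.current_force())
if manip.current_finger_gap()>.008:
    manip.servo_line(p+[0,0,.15],vel=.12)
    print(manip.current_clock(),manip.current_finger_gap(),manip.current_force()-f0,manip.current_q().round(2))
    w=viewer.get_calibration("wrist");i=viewer.get_image("wrist");cv2.imwrite("pics/w3.png",i[:,:,::-1])
    k=max(comps(i,"blue",(250,100,400,330),200),key=lambda a:a[1]);print(k[0],k[1],cv2.minAreaRect(k[2]))
for yaw in(35,60):
    sp=MOUTH+tray_R(yaw,0).apply([.015,0,.03])
    for t in(0,30,45,50):
        s=manip.solve_ik(*pour(yaw,t,sp,1));print(yaw,t,None if s is None else s.round(2))
E
```

```text
0.07 [ 1.17 -0.5   0.48] 0.10191301873007569
0.03 [-0.46  0.65  1.03] 0.06143956030780113
0.015 [ 0.19 -0.23 -0.09] 0.046151546066666604
0.007 [0.72 1.08 0.85] 0.03788458170804811
0 [0.52 0.1  0.48] 0.030646986735331352
10.6 0.013699945247053159 34.72843945026398 [-2.02669672  1.15446161  1.00215986]
12.0 0.013788540071388963 [-0.2417035  -0.08848198 -3.607775  ] [-0.73  0.42  0.03  1.66 -0.01  1.06 -1.24]
[326.72760247 207.97569822] 2757 ((326.9547119140625, 206.5802001953125), (29.21742820739746, 97.26889038085938), 0.8425242304801941)
35 0 [-0.08  0.38 -0.05  1.76  0.02  1.    0.47]
35 30 [-0.26  0.11  0.43  2.19 -0.77  0.59  1.35]
35 45 [ 1.48  0.3  -1.26  2.32 -1.    0.38  1.81]
35 50 [ 1.55  0.37 -1.27  2.37 -1.23  0.38  2.12]
60 0 [-0.06  0.34 -0.14  1.82  0.05  0.98  0.83]
60 30 [ 0.    0.2   0.23  2.08 -0.75  0.86  1.77]
60 45 [-0.52  0.5   1.16  2.17 -1.31  1.37  2.4 ]
60 50 [ 1.5   0.7  -1.29  2.13 -0.33  0.63  1.65]
```

View pics/w3.png

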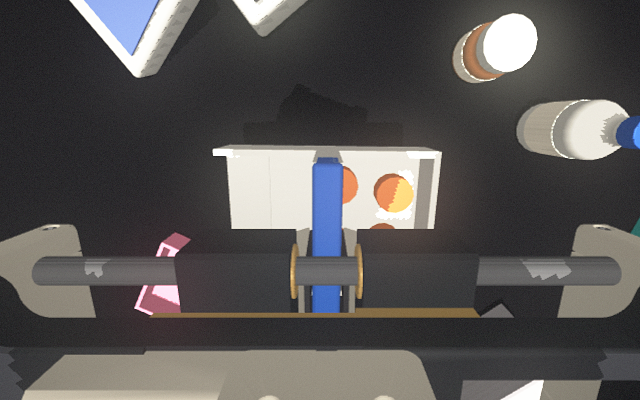

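The tray is held level with the caps at (395,193) and (345,185). Next I'll move over the hopper and pour with the spout as the pivot.

```bash
python3 - <<'E'
from h import *
yaw=45; sp=MOUTH+tray_R(yaw,0).apply([.02,0,.035])
p,q=pour(yaw,0,sp,1)
manip.servo_line(p,ori=q,vel=.15);print(manip.current_clock(),manip.current_q().round(2))
last=0
for t in(10,16,22,26,30,34,38,42,46):
    try: manip.servo_line(*pour(yaw,t,sp,1),vel=.06); last=t
    except manip.PlanningError as e: print("stop",t,e);break
print(last,manip.current_clock(),manip.current_q().round(2),manip.current_finger_gap(),manip.current_force())
manip.sleep(.8)
a,b=viewer.get_image("scene"),viewer.get_image("top")
for n,i,r in(("scene",a,(200,80,480,260)),("top",b,(230,140,420,260))):print(n,[(c.round(),s) for c,s,_ in comps(i,"orange",r,5)])
im=np.vstack([cv2.resize(a[90:260,220:480,::-1],(520,340)),cv2.resize(b[150:260,250:420,::-1],(520,260))[:, :]])
cv2.imwrite("pics/pour.png",im)
E
```

```text
14.4083 [-0.07  0.37 -0.09  1.77  0.04  1.01  0.6 ]
46 17.0583 [ 0.58  0.17 -0.21  2.27 -1.19  0.75  2.1 ] 0.01367303315394834 [-0.27831613 -0.01764259 -2.32954368]
scene [(array([222.,  86.]), np.int32(7)), (array([233.,  85.]), np.int32(6)), (array([273.,  88.]), np.int32(8)), (array([229.,  88.]), np.int32(5)), (array([216.,  90.]), np.int32(5)), (array([229.,  92.]), np.int32(5)), (array([266.,  91.]), np.int32(5)), (array([209., 103.]), np.int32(63)), (array([222.,  96.]), np.int32(6)), (array([236., 103.]), np.int32(18)), (array([255., 101.]), np.int32(16)), (array([260., 116.]), np.int32(7)), (array([326., 143.]), np.int32(7)), (array([270., 165.]), np.int32(10)), (array([284., 168.]), np.int32(17)), (array([306., 204.]), np.int32(19))]
top [(array([339., 203.]), np.int32(29))]
```

View pics/pour.png

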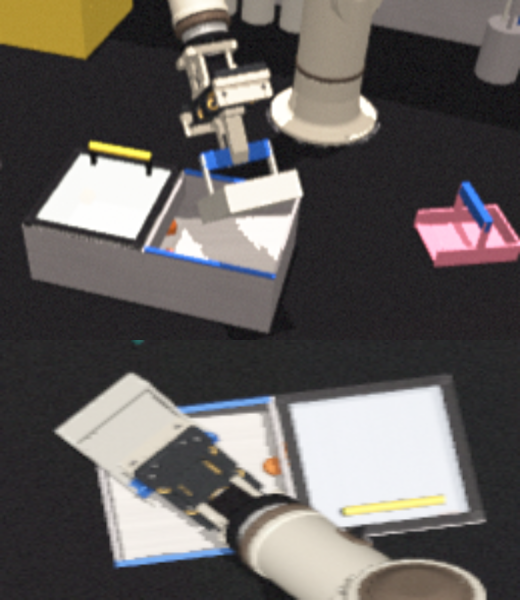

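The scene crop shows the tray tipped over the hopper with caps sliding toward the chamber. One is at (170,228), and the top crop shows one at (272,466). I'll level the tray over the hopper and check that it's empty.

```bash
python3 - <<'E'
from h import *
yaw=45; sp=MOUTH+tray_R(yaw,0).apply([.02,0,.035])
for t in(36,24,12,0): manip.servo_line(*pour(yaw,t,sp,1),vel=.08)
p,q=tcp(BAR,tray_R(YT,0),1)
i=viewer.get_image("wrist");o=[(c.round(),s) for c,s,_ in comps(i,"orange",(215,130,445,300),12)]
print("tray",o)
c=viewer.get_image("scene");print(manip.current_clock(),[(k.round(),s) for k,s,_ in comps(c,"orange",(235,160,375,250),8)])
cv2.imwrite("pics/w4.png",np.vstack([cv2.resize(i[:,:,::-1],(480,300)),cv2.resize(c[150:260,230:406,::-1],(480,300))]))
E
```

```text
tray []
19.975 [(array([275., 166.]), np.int32(15)), (array([361., 171.]), np.int32(14)), (array([306., 204.]), np.int32(19))]
```

View pics/w4.png

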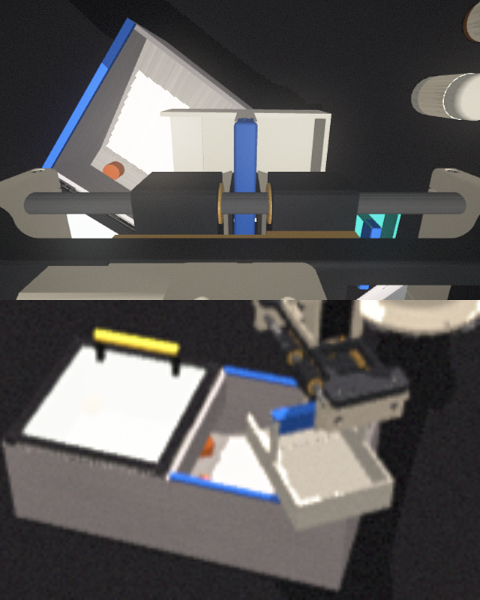

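The tray is empty in both views, and the visible caps are inside the feeder. I've now viewed 11 pictures, one over the limit, so from here I'll use numbers only. Next I'll put the tray back.

```bash
python3 - <<'E'
from h import *
p,q=tcp(BAR,tray_R(YT,0),1)
u,_=pour(45,0,MOUTH+tray_R(45,0).apply([.02,0,.055]),1); manip.servo_line(u,vel=.1)
manip.servo_line(p+[0,0,.15],ori=q,vel=.17)
manip.servo_line(p+[0,0,.015],vel=.12)
f0=np.array(manip.current_force());ok=True
for z in(.008,.004,.002,0,-.001):
    manip.servo_line(p+[0,0,z],vel=.03);f=manip.current_force()-f0;print(z,f.round(2),manip.current_tool_pos()[2].round(4))
    if f[2]>3: break
effector.open_jaws();print(manip.current_clock(),manip.current_finger_gap())
manip.servo_line(p+[0,0,.14],vel=.15)
i=viewer.get_image("scene")
print([(k.round(1),s,) for k,s,_ in comps(i,"blue",(430,220,490,275),30)],[(k.round(),s) for k,s,_ in comps(i,"orange",(235,160,375,250),8)],manip.current_clock())
t=viewer.get_image("top");print([(k.round(1),s,) for k,s,_ in comps(t,"blue",(165,190,235,260),30)])
HN=MOUTH+F.apply([.1,-.193,0])
for ang in(0,20,40,60):
    b=HN+F.apply(R.from_euler("y",ang,degrees=True).apply([-.165,0,.041]))
    print(ang,b.round(3),[None if (s:=manip.solve_ik(*tcp(b,F*R.from_euler("y",tl,degrees=True),1,DEP-.004))) is None else s.round(2) for tl in(0,20)])
E
```

```text
0.008 [-0.06 -0.18  0.89] 0.039
0.004 [ 0.58  0.46 -0.  ] 0.0349
0.002 [-0.06 -0.78  0.02] 0.0331
0 [0.77 0.2  0.46] 0.0313
-0.001 [-1.79 -2.18  8.65] 0.0312
26.4083 0.09134818326926723
[(array([462.6, 240.4]), np.int32(309))] [(array([276., 166.]), np.int32(12)), (array([306., 204.]), np.int32(19))] 27.55
[(array([195.3, 221.2]), np.int32(120))]
0 [ 0.473 -0.204  0.151] [array([ 0.17,  0.34,  0.23,  1.98, -0.1 ,  0.83,  0.58]), array([0.16, 0.54, 0.14, 1.72, 0.07, 1.21, 0.39])]
20 [ 0.497 -0.201  0.205] [array([ 0.13,  0.3 ,  0.24,  1.89, -0.09,  0.96,  0.54]), array([0.15, 0.51, 0.14, 1.63, 0.07, 1.33, 0.39])]
40 [ 0.537 -0.196  0.247] [array([ 0.13,  0.32,  0.22,  1.76, -0.08,  1.07,  0.5 ]), array([0.13, 0.53, 0.13, 1.48, 0.06, 1.45, 0.38])]
60 [ 0.59  -0.189  0.273] [array([ 0.13,  0.38,  0.18,  1.61, -0.07,  1.16,  0.46]), array([0.13, 0.6 , 0.12, 1.31, 0.05, 1.56, 0.36])]
```

The tray is back on the bench: contact force was seen at touchdown and the bar is at its original pixel. Now the guard.

```bash
cat >> h.py <<'E'
HN=MOUTH+F.apply([.1,-.194,0])+[-.001,0,0]
def gb(ang,tl):
    b=HN+F.apply(R.from_euler("y",ang,degrees=True).apply([-.165,0,.041]))
    return tcp(b,F*R.from_euler("y",tl,degrees=True),1,DEP-.004)
E
python3 - <<'E'
from h import *
p,q=gb(0,0)
manip.servo_line(p+[0,0,.08],ori=q,vel=.2)
f0=np.array(manip.current_force())
for z in(.03,.012,0):
    manip.servo_line(p+[0,0,z],vel=.1);f=manip.current_force()-f0;print(z,f.round(2))
    if abs(f).max()>4: raise SystemExit("contact")
effector.close(25);print(manip.current_clock(),manip.current_finger_gap(),manip.current_force().round(2),manip.current_tool_pos()-p)
if abs(manip.current_finger_gap()-.012)>.004: raise SystemExit("missed")
for a in range(5,61,5):
    manip.servo_line(*gb(a,a/3),vel=.06);f=manip.current_force()-f0
    print(a,f.round(1),round(manip.current_finger_gap(),4))
    if np.linalg.norm(f)>25: print("high force");break
print(manip.current_clock(),manip.current_tool_pos()-gb(a,a/3)[0])
def cen(i,roi):
    m=cv2.inRange(cv2.cvtColor(i,cv2.COLOR_RGB2HSV),(20,90,90),(38,255,255));k=np.zeros_like(m);x0,y0,x1,y1=roi;k[y0:y1,x0:x1]=m[y0:y1,x0:x1]
    P=np.argwhere(k)[:,::-1].astype(np.float32);return (P.mean(0),len(P),cv2.boundingRect(P)) if len(P) else None
for n in("scene","top"):
    i=viewer.get_image(n);cv2.imwrite(f"pics/g_{n}.png",i[:,:,::-1])
    b=HN+F.apply(R.from_euler("y",60,degrees=True).apply([-.165,0,.041]));c=viewer.get_calibration(n)
    e=[proj(c,b+F.apply([0,y,0])) for y in(.043,-.043)];m=np.mean(e,0).astype(int)
    print(n,"pred ends",np.round(e),cen(i,(m[0]-40,m[1]-25,m[0]+40,m[1]+25)))
    print([(k.round(),s) for k,s,_ in comps(i,"orange",(235,130,420,260),8)])
E
```

```text
0.03 [-1.5   0.16  0.69]
0.012 [-0.95  0.14  0.26]
0 [-1.31 -0.1   1.12]
33.1417 0.010895389651998386 [ 5.63 -0.   -2.11] [0.00233079 0.00023776 0.00043317]
5 [ 6.6  0.6 -5.1] 0.0113
10 [ 7.8  0.5 -6.4] 0.0113
15 [ 6.4 -0.2 -6.9] 0.011
20 [ 5.7  0.6 -7. ] 0.011
25 [ 6.4  0.1 -8.5] 0.0109
30 [ 5.6  0.4 -8.3] 0.011
35 [  5.5  -0.2 -10.1] 0.0116
40 [ 2.9  0.5 -9.1] 0.0113
45 [ 1.3  2.3 -7.1] 0.0112
50 [-2.   2.7 -1.3] 0.0111
55 [-5.2  3.8  2.6] 0.0109
60 [-5.2  4.4  5.6] 0.0111
37.7833 [-0.00070663  0.00026409  0.0012466 ]
scene pred ends [[276. 155.]
 [247. 150.]] (array([269.1358 , 153.04938], dtype=float32), 81, (245, 146, 36, 12))
[(array([243., 140.]), np.int32(18)), (array([306., 204.]), np.int32(20))]
top pred ends [[361. 178.]
 [392. 173.]] (array([395., 172.], dtype=float32), 1, (395, 172, 1, 1))
[(array([397., 224.]), np.int32(29))]
```

The guard is held at about 60°. The visible bar centre is within 2 px of the prediction, with about 8 N on the tool. Before handing in, I'll check by numbers that no cap was spilled.

```bash
python3 - <<'E'
from h import *
c=viewer.get_calibration("scene");t=viewer.get_calibration("top")
for n,k,r in(("scene",c,(120,120,600,390)),("top",t,(75,95,555,400))):
    i=viewer.get_image(n)
    for e,s,_ in comps(i,"orange",r,12):
        p=onz(k,e,.03); l=F.inv().apply(p-MOUTH)
        print(n,e.round(),s,p[:2].round(2),"mouth-frame",l[:2].round(3),i[int(e[1]),int(e[0])])
print(manip.current_finger_gap(),manip.current_gripper_force(),np.abs(manip.current_joint_velocities()).max(),manip.current_clock())
E
```

```text
scene [181. 122.] 24 [ 0.23 -0.83] mouth-frame [-0.391 -0.777] [184 134  89]
scene [243. 140.] 19 [ 0.23 -0.51] mouth-frame [-0.341 -0.462] [156 123  68]
scene [306. 204.] 20 [ 0.48 -0.11] mouth-frame [-0.047 -0.102] [255 148  70]
scene [456. 317.] 134 [0.71 0.4 ] mouth-frame [0.245 0.381] [145  89  47]
scene [179. 368.] 3191 [ 1.08 -0.13] mouth-frame [ 0.551 -0.197] [177 129  87]
top [195. 163.] 32 [0.69 0.39] mouth-frame [0.224 0.372] [135 134 125]
top [397. 224.] 28 [ 0.46 -0.28] mouth-frame [-0.085 -0.271] [227 150  86]
0.010980177111411608 24.987293779850006 0.001518540399503935 37.9833
```

```bash
python3 -c "
from bench import manip
print(manip.hand_in())"
```

```text
the job is handed in; nothing more can be done
None
```

I handed the job in at about 38 s with the tray emptied into the feeder, set back on the bench and released, and the guard held at about 60°; the tray and bench showed no caps afterwards, but I could not see all four inside the feeder, and I viewed 11 pictures, one over the limit of 10.

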